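Make up two carving kits

ROBOT

A 6-joint arm with a two-finger parallel gripper is mounted at the origin on the work surface. World frame = base frame: x ahead of the robot, y to its left, z up, the work surface at z = 0. Lengths are in m, angles in rad, forces in N, time in s.
With the tool pointing down it reaches from about 0.35 to 0.775 m from the base axis. Payload 5.5 kg.
Tool frame: the origin (TCP) lies between the finger pads; the fingertips stand env.tcp_to_tips ahead of it and the grasp point (between the pads) lies 3 mm ahead of it (env.tcp_to_tips is the distance from the TCP to the fingertips, in m); z points along the fingers, y is the line along which they close (so a half turn about z gives the same grasp; the last joint's range is limited). The gripper opens to 85 mm and grips with 20 to 120 N. Pads are 22 mm wide; open, the fingers measure 114 mm over their backs; the gripper's body (76 mm by 85 mm) begins 54 mm behind the grasp point. The pads swing forward as they close: fully open they stand 13 mm farther back than shut.
Start: joints at [1.126, 0.313, 0.046, 1.304, 0, 1.431], TCP at [0.173, 0.549, 0.253] pointing down, gripper open.
Joint ranges: [-2.76, 2.76], [-0.86, 1.69], [-1.03, 1.26], [-2.2, 2.34], [-1.47, 1.5], [-3.14, 3.14]. Speed limits (rad/s): [2.57, 2.57, 3.14, 3.14, 3.14, 3.14].

INTERFACE

Orientations are given as a unit quaternion [w, x, y, z].
In Python, from workcell import env, cams, ticket, spotter gives the robot as it stands.
- The arm moves only by the tool jog_arm, never from a script. Its argument "increments" is a list that holds one entry, the list of rows, each a list of 7 numbers: the shift along the tool's x, y, z in units of 0.25 m (1.0 is 0.25 m), then the turn, a rotation vector about the tool's x, y, z in units of 180 degrees (1.0 is 180 degrees), then the closure in counts, from 0 (fully open) to 255 (shut). A call has 1 to 20 rows; each row shifts and turns the commanded pose from where the row before left it, along the tool's axes as they then stand; what a row does not reach is not made up. A row lasts 1/10 s, in which the tool goes at most 50 mm and 8.59 degrees, less where a joint would pass 70% of its speed; a pose out of reach is approached as far as the arm can. A call with a number of a shift or a turn outside -1 to 1 is refused whole. A call with a gripper value outside its range is refused whole. The fingers move at their own pace and stop on an object; "force" is the grip in N (left out, the last holds). Time passes only in rows, so rows that do not move let the fingers close. It gives the time, the measured TCP pose, the force, the opening and the grip force at its end, in the units of the state.
- env.get_state(): the state, without advancing time (a new reading comes with each control period).
- cams.read_camera(name): name is "scene" or "top" or "wrist"; returns a dict with "pixels" (420x560x3 uint8, red, green, blue), "fx", "fy", "cx", "cy" (pixels), "xyz" and "attitude" of the camera in the world; the wrist camera has in their place "mount" (4x4, takes a point from camera to tool coordinates, whose origin is the TCP and whose axes are the flange's). Camera axes: x right, y down, z forward; pixel columns grow to the right and rows downward; lengths in m; the calibration is good to about 2 mm. A picture is of the moment at which its call begins: read the wrist's pose just before it. There is no depth.
- ticket.hand_in(): hands the job in; it is judged then, once.
Trained networks look in the newest picture that a camera, given by its name, has taken for a name from the list of things; names that differ only in an ending like _2 or _b are one class to them, and where a whole thing is asked for, a point or a joint stands for the part that bears it (a point fixed in the world has none). Each returns a list of dicts, best first, with "conf" (0 to 1); they miss things now and then, are a little off and sometimes report something else, mostly with a low value. They report only what shows in the picture. A call takes as long as a camera call. They do not tell look-alikes from the thing itself.
- spotter.find_in(target, camera): "uv" ([column, row] in pixels, amid what is visible of it).
- spotter.cut_out(target, camera): "region" (420x560 bool, what is visible of it) and "uv" ([column, row] in pixels, amid what is visible of it).
- spotter.landmark_of(target, camera): "uv" ([column, row] in pixels: a listed point, or the origin of a listed thing).
The state is a dict: "clock": time; "joint_pos": joint angles; "qvel": joint speeds; "tau": joint torques, N m; "tcp_pos": TCP position; "orientation": TCP orientation; "wrist_force": force on the tool from outside, world axes, zero at the start; "ft_torque": the same for the moment, N m; "finger_gap": finger opening in m; "grip_force": force on a finger pad.
Only numpy, scipy, OpenCV 4.12 (cv2) and the standard library are available. Lean on these libraries where they do the work, as an engineer would, in place of code of your own. Each camera call takes 0.05 s, during which the arm holds its last target. There are 200 camera calls.

TASK

Make up the two carving kits: the dark brown gouge and the orange sharpening stone go in the tray with the blue lining, the red-handled chisel and the white stone in the tray with the green lining. Lay each tool centred along its tray's long dark strip (blade to either end) and each stone flat and centred on the dark rectangle, long side along it; set them down, do not drop them. The yellow-handled skew and the dark grey stone stay where they lie.

Things in the scene. Friction and masses are not known exactly. Their poses are not given: they have to be found in the camera images.
- tool_dark_mid (a point): dark brown gouge: carving tool lying flat, 190 mm long, 130 g nominal; dark brown eight-sided handle 120 mm long, 26 mm across, then brass collar and steel blade. This point: on its axis at mid-length, 13 mm above what it lies on, near the balance point, still on the handle (which runs from x = -95 to +25 mm of it). Own x along the tool to the blade, z up.
- tool_red_mid (a point): red-handled chisel: carving tool lying flat, 190 mm long, 130 g nominal; red eight-sided handle 120 mm long, 26 mm across, then brass collar and steel blade. This point: on its axis at mid-length, 13 mm above what it lies on, near the balance point, still on the handle (which runs from x = -95 to +25 mm of it). Own x along the tool to the blade, z up.
- tool_yellow_mid (a point): yellow-handled skew, which stays in the stock: carving tool lying flat, 190 mm long, 130 g nominal; yellow eight-sided handle 120 mm long, 26 mm across, then brass collar and steel blade. This point: on its axis at mid-length, 13 mm above what it lies on, near the balance point, still on the handle (which runs from x = -95 to +25 mm of it). Own x along the tool to the blade, z up.
- stone_orange_mid (a point): orange sharpening stone, a flat block 85 mm long (own x), 36 mm wide (own y) and 22 mm high (z up), 150 g nominal. This point is its centre, 11 mm above what it lies on.
- stone_white_mid (a point): white sharpening stone, a flat block 85 mm long (own x), 36 mm wide (own y) and 22 mm high (z up), 150 g nominal. This point is its centre, 11 mm above what it lies on.
- stone_grey_mid (a point): dark grey sharpening stone, which stays in the stock, a flat block 85 mm long (own x), 36 mm wide (own y) and 22 mm high (z up), 150 g nominal. This point is its centre, 11 mm above what it lies on.
- tray_blue: fixed shallow wooden kit tray with blue lining, 240 (own x) x 160 mm (own y). Origin: centre of its underside, on the bench; z up. Lined floor 8 mm above it, rim (6 mm wide) 12 mm. Two darker marks, long sides along x: a strip 200 x 32 mm for the tool, centred at own (x, y) = (0, -37) mm; a rectangle 92 x 43 mm for the stone, centred at (0, +37) mm.
- tray_green: fixed shallow wooden kit tray with green lining, 240 (own x) x 160 mm (own y). Origin: centre of its underside, on the bench; z up. Lined floor 8 mm above it, rim (6 mm wide) 12 mm. Two darker marks, long sides along x: a strip 200 x 32 mm for the tool, centred at own (x, y) = (0, -37) mm; a rectangle 92 x 43 mm for the stone, centred at (0, +37) mm.
Things that resemble listed ones, but are neither listed nor needed, are in the scene too. There is more than one size of the part that bears stone_orange_mid; the job needs the largest.

How it is judged:
By the outcome, as a careful person would: the job done as asked, in the order asked, and still so for the second after the job is handed in, with the robot touching nothing.
It also fails if it takes over 109 s, if anything falls off the work surface, if the arm or the gripper's body presses on something with over 40 N, if the wrist force passes 120 N, or if a joint passes its speed limit or range.

## Working session

There is one attempt and no reset: what is moved stays moved. The work goes in short steps, Python scripts to look and compute and a tool call to move; the robot and the scene stay as the last step left them, time stands still between calls to the robot, and variables do not carry over. Pictures are saved under pics/ and viewed, at most 14 in all, crops included, and the job is handed in when it is done.

Besides the shell and the picture viewer there is one more tool, called after "Call:" by a JSON object that holds its "fn" and its "kwargs", one argument or row to a line. jog_arm: Moves the arm, as the interface text tells. Shifts and turns lie within -1 to 1; 1 stands for 0.25 m of shift or 180 degrees of turn. Its arguments: {"type":"object","properties":{"increments":{"type":"array"},"force":{"type":"number"}},"required":["increments"]}

```bash
mkdir -p pics; ls; python3 - <<'E'
from workcell import env,cams,ticket,spotter
import cv2
print(env.get_state(), env.tcp_to_tips)
for n in ["top","scene"]:
    d=cams.read_camera(n); cv2.imwrite(f"pics/{n}0.png",d["pixels"][:,:,::-1])
    print(n,{k:v for k,v in d.items() if k!="pixels"})
E
```

```text
pics
{'clock': 0.0, 'joint_pos': array([1.12641961e+00, 3.14006300e-01, 4.49818511e-02, 1.30356871e+00,
       1.58658926e-05, 1.43116309e+00]), 'qvel': array([-0.00136586, -0.00067679, -0.00195775,  0.0007473 , -0.00041521,
       -0.00011762]), 'tau': array([ 9.17564867e-04, -4.80622923e+01,  2.98534817e+01,  1.94157095e-02,
       -7.55773181e-05,  4.32588408e-06]), 'tcp_pos': array([0.17235298, 0.54808303, 0.25240663]), 'orientation': array([-2.66226578e-04,  1.51782763e-01,  9.88413469e-01, -8.58100556e-04]), 'wrist_force': array([-0.68241648,  0.30148712,  0.30588099]), 'ft_torque': array([0.01383849, 0.06374627, 0.01247454]), 'grip_force': 0.0, 'finger_gap': 0.08523705532399922} 0.022
top {'fx': 438.2505379028084, 'fy': 438.2505379028084, 'cx': 284.8367676199928, 'cy': 209.01501257754205, 'xyz': array([0.32937729, 0.00776821, 0.99229334]), 'attitude': array([-0.0629598 ,  0.70762207, -0.70118074,  0.06043709])}
scene {'fx': 481.40818039997635, 'fy': 481.40818039997635, 'cx': 283.4178938285088, 'cy': 210.569753276868, 'xyz': array([0.98928442, 0.67914878, 0.77807852]), 'attitude': array([-0.13186437,  0.3082078 ,  0.85612392, -0.39328306])}
```

View pics/top0.png

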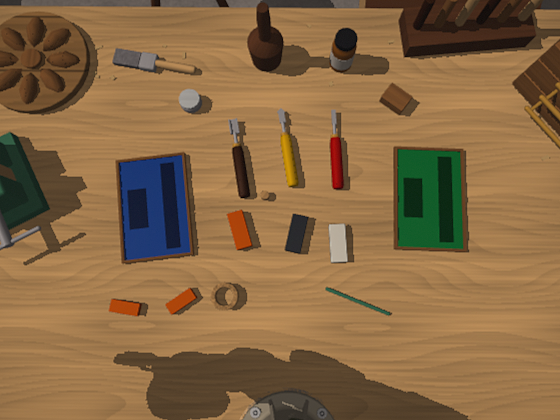

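View pics/scene0.png

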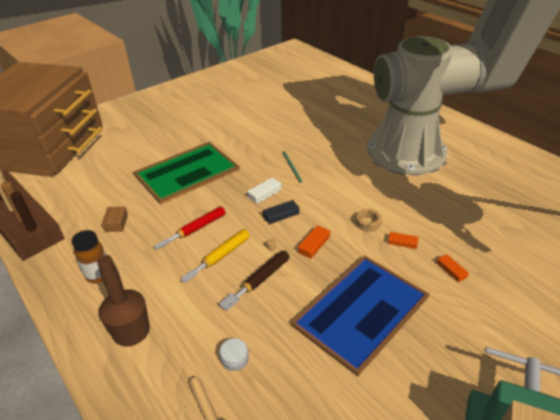

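```bash
cat > h.py <<'E'
from workcell import env,cams,ticket,spotter
import cv2, numpy as np
from scipy.spatial.transform import Rotation as R
def rot(q): return R.from_quat(np.roll(q,-1))
def cam(n):
    s=env.get_state(); d=cams.read_camera(n)
    if n=="wrist":
        T=np.eye(4);T[:3,:3]=rot(s["orientation"]).as_matrix();T[:3,3]=s["tcp_pos"]
        M=T@np.array(d["mount"]); d["Rm"],d["t"]=M[:3,:3],M[:3,3]
    else: d["Rm"],d["t"]=rot(d["attitude"]).as_matrix(),np.array(d["xyz"])
    return d
def world(d,uv,z):
    uv=np.atleast_2d(uv).astype(float)
    r=np.c_[(uv[:,0]-d["cx"])/d["fx"],(uv[:,1]-d["cy"])/d["fy"],np.ones(len(uv))]@d["Rm"].T
    return (d["t"]+r*((z-d["t"][2])/r[:,2])[:,None])[:,:2]
def rect(d,mask,z):
    "centre, (long, short), long-axis angle deg of the largest blob of the mask at height z"
    c=max(cv2.findContours(mask.astype(np.uint8),0,cv2.CHAIN_APPROX_NONE)[0],key=cv2.contourArea)
    p=world(d,c[:,0,:],z)
    (x,y),(w,h),a=cv2.minAreaRect((p*1000).astype(np.float32))
    if w<h: w,h,a=h,w,a+90
    return np.round([x,y,w,h,(a+90)%180-90],1)
E
python3 - <<'E'
from h import *
d=cam("top")
for n,z in [("tool_dark_mid",.013),("tool_red_mid",.013),("stone_orange_mid",.022),("stone_white_mid",.022),("tray_blue",.012),("tray_green",.012)]:
    for c in spotter.cut_out(n,"top"):
        print(n,round(c["conf"],2),np.round(c["uv"]),rect(d,c["region"],z))
    for c in spotter.landmark_of(n,"top"): print("   lm",round(c["conf"],2),np.round(c["uv"]),world(d,c["uv"],z/2 if "tray" not in n else 0).round(4))
im=d["pixels"].astype(int)
# tray marks: linings
hsv=cv2.cvtColor(d["pixels"],cv2.COLOR_RGB2HSV)
for n,x0,x1 in [("blue",112,198),("green",390,470)]:
    for dark in (0,1):
        lo=(100,100,60) if n=="blue" else (50,100,50)
        hi=(130,255,255) if n=="blue" else (80,255,255)
        m=cv2.inRange(hsv,lo,hi)>0; m[:, :x0]=0;m[:,x1:]=0;m[:140]=0;m[270:]=0
        if dark:
            k=(hsv[...,2]<=75)
            box=np.zeros_like(m,np.uint8);c=max(cv2.findContours(m.astype(np.uint8),0,2)[0],key=cv2.contourArea)
            cv2.fillPoly(box,[c],1); hole=(box>0)&~m
            nn,l,s,_=cv2.connectedComponentsWithStats(hole.astype(np.uint8))
            for i in range(1,nn):
                if s[i,4]>100: print(n,"mark",rect(d,l==i,.008))
        else: print(n,"lining",rect(d,m,.008))
c=cv2.resize(d["pixels"][190:330,90:290],None,fx=4,fy=4,interpolation=cv2.INTER_CUBIC)
cv2.imwrite("pics/crop1.png",c[:,:,::-1])
E
```

```text
tool_dark_mid 0.78 [239. 163.] [622.1 121.5 189.3  25.1  10.6]
   lm 0.58 [238. 156.] [[0.6281 0.1238]]
tool_red_mid 0.8 [334. 155.] [ 646.4 -102.2  194.1   29.1    2.8]
   lm 0.68 [332. 145.] [[ 0.6562 -0.0963]]
stone_orange_mid 0.88 [181. 303.] [296.1 236.8  67.2  30.2 -54.9]
stone_orange_mid 0.64 [125. 309.] [280.1 356.4  66.1  28.4  82.7]
stone_orange_mid 0.59 [238. 230.] [452.4 114.3  87.5  39.8  18.1]
stone_orange_mid 0.53 [298. 230.] [444.9 -12.6  86.9  38.3 -13.8]
   lm 0.84 [237. 230.] [[0.4529 0.1197]]
   lm 0.67 [180. 305.] [[0.2868 0.2388]]
   lm 0.63 [124. 307.] [[0.282  0.3614]]
stone_white_mid 0.81 [336. 247.] [ 425.3 -104.7   84.8   39.1    1.8]
   lm 0.56 [337. 245.] [[ 0.4211 -0.1051]]
tray_blue 0.87 [149. 207.] [505.  311.8 241.3 163.1   7.6]
   lm 0.92 [154. 207.] [[0.5063 0.3144]]
tray_green 0.98 [428. 198.] [ 530.4 -316.2  240.9  163.8   -1.9]
tray_green 0.72 [336. 153.] [ 645.5 -103.   191.6   30.     1.9]
   lm 0.71 [430. 196.] [[ 0.5371 -0.3229]]
blue lining [507.4 311.7 227.6 144.6   7.7]
blue mark [511.7 275.4 196.7  29.6   7.7]
blue mark [502.  348.5  89.   40.1   7.7]
green lining [ 532.8 -318.6  226.4  144.6   -1.8]
green mark [ 531.3 -354.5  197.2   29.8   -1.7]
green mark [ 533.6 -280.1   89.1   40.8   -1. ]
```

View pics/crop1.png

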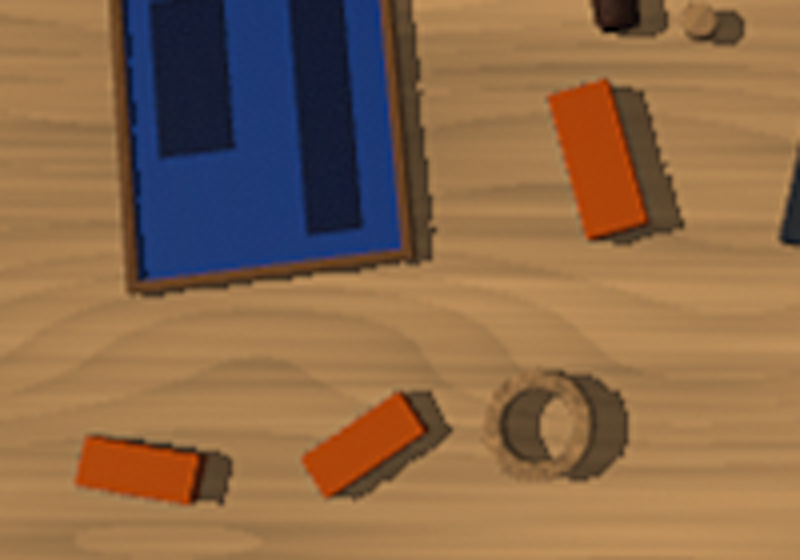

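Three orange blocks: (239,230) ≈ 87×38 mm, (182,300) and (125,307) ≈ 66×29 mm. The crop shows (239,230) is the largest, so it fits the 85×36 stone. First I go above the blue tray for a close look.

```bash
cat >> h.py <<'E'
def goal(x,y,z,yaw,n=None,step=.16):
    "rows (tool units) from the present pose to TCP x,y,z (m), tool-x yaw (deg, mod 180): turn first, then shift"
    s=env.get_state(); Q=rot(s["orientation"]); m=Q.as_matrix()
    cur=np.degrees(np.arctan2(m[1,0],m[0,0])); dy=(yaw-cur+90)%180-90
    G=R.from_matrix(np.c_[[np.cos(np.radians(cur+dy)),np.sin(np.radians(cur+dy)),0],[np.sin(np.radians(cur+dy)),-np.cos(np.radians(cur+dy)),0],[0,0,-1]])
    rv=(Q.inv()*G).as_rotvec()/np.pi; k=int(np.ceil(np.linalg.norm(rv)/.045))
    sh=G.inv().apply(np.array([x,y,z])-s["tcp_pos"])/.25; j=n or max(1,int(np.ceil(np.linalg.norm(sh)/step)))
    print("tcp",s["tcp_pos"].round(4),"yaw",round(cur,2),"clock",s["clock"])
    print("turn",k,"x",(rv/max(k,1)).round(4),"| shift",j,"x",(sh/j).round(4),"total",sh.round(4))
E
python3 -c "
from h import *
goal(.507,.312,.28,187.7)"
```

```text
tcp [0.1726 0.5486 0.2534] yaw 162.53 clock 0.75
turn 4 x [ 0.     0.    -0.035] | shift 11 x [-0.109  -0.1015 -0.0097] total [-1.1988 -1.1169 -0.1065]
```

Call:
{"fn": "jog_arm", "kwargs": {
  "increments": [
    [[0,0,0,0,0,-0.035,0],[0,0,0,0,0,-0.035,0],[0,0,0,0,0,-0.035,0],[0,0,0,0,0,-0.035,0],[-0.109,-0.1015,-0.01,0,0,0,0],[-0.109,-0.1015,-0.01,0,0,0,0],[-0.109,-0.1015,-0.01,0,0,0,0],[-0.109,-0.1015,-0.01,0,0,0,0],[-0.109,-0.1015,-0.01,0,0,0,0],[-0.109,-0.1015,-0.01,0,0,0,0],[-0.109,-0.1015,-0.01,0,0,0,0],[-0.109,-0.1015,-0.01,0,0,0,0],[-0.109,-0.1015,-0.01,0,0,0,0],[-0.109,-0.1015,-0.01,0,0,0,0],[-0.109,-0.1015,-0.01,0,0,0,0],[0,0,0,0,0,0,0]]
  ]
}}

```text
clock: 2.35
tcp_pos: [0.5109, 0.3097, 0.2806]
orientation: [0.001, -0.065, 0.998, -0.0]
wrist_force: [-0.2, 0.8, -0.1]
finger_gap: 0.0852
grip_force: 0.0
```

```bash
cat >> h.py <<'E'
def marks(d,n):
    hsv=cv2.cvtColor(d["pixels"],cv2.COLOR_RGB2HSV)
    lo,hi=((100,100,80),(130,255,255)) if n=="blue" else ((50,100,60),(80,255,255))
    m=(cv2.inRange(hsv,lo,hi)>0).astype(np.uint8)
    c=max(cv2.findContours(m,0,2)[0],key=cv2.contourArea)
    box=np.zeros_like(m);cv2.fillPoly(box,[c],1); print(n,"lining",rect(d,m,.008))
    k,l,s,_=cv2.connectedComponentsWithStats(((box>0)&(m==0)).astype(np.uint8))
    for i in range(1,k):
        if s[i,4]>300: print(n,"mark",rect(d,l==i,.008))
def save(d,n): cv2.imwrite(f"pics/{n}.png",d["pixels"][:,:,::-1])
E
python3 -c "
from h import *
d=cam('wrist');save(d,'w1');print(d['mount'],d['fx'],d['t']);print(env.get_state()['tcp_pos'])
marks(d,'blue')"
```

```text
[[ 6.77565278e-05 -9.59402994e-01 -2.82038810e-01  7.14665510e-02]
 [ 9.99999988e-01  2.50060488e-05  1.55175980e-04 -8.67731934e-04]
 [-1.41823624e-04 -2.82038817e-01  9.59402984e-01 -1.21876543e-01]
 [ 0.00000000e+00  0.00000000e+00  0.00000000e+00  1.00000000e+00]] 313.65992298949993 [0.43990253 0.29960186 0.40233893]
[0.50897446 0.31078832 0.28046978]
blue lining [507.9 310.2 228.7 147.7   7.6]
blue mark [512.3 273.4 197.2  30.    7.7]
blue mark [502.9 347.2  89.4  40.8   7.4]
```

View pics/w1.png

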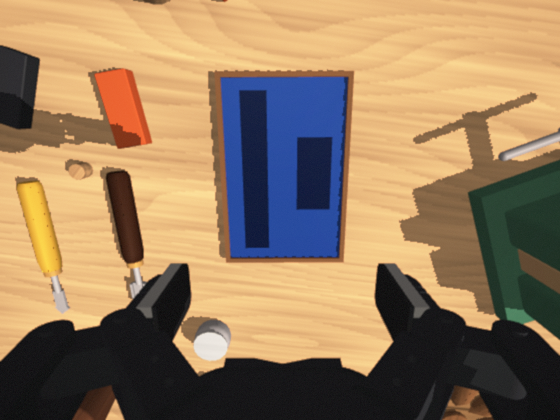

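The wrist view shows the blue tray's marks at (255,168) and (314,173). They agree with the top camera to within 2 mm.

```bash
python3 -c "
from h import *
goal(.622,.122,.2,190.6)"
```

```text
tcp [0.509  0.3108 0.2805] yaw -172.48 clock 2.4
turn 1 x [ 0.      0.     -0.0171] | shift 6 x [-0.0509 -0.1376  0.0536] total [-0.3055 -0.8254  0.3219]
```

Call:
{"fn": "jog_arm", "kwargs": {
  "increments": [
    [[0,0,0,0,0,-0.017,0],[-0.051,-0.1375,0.0535,0,0,0,0],[-0.051,-0.1375,0.0535,0,0,0,0],[-0.051,-0.1375,0.0535,0,0,0,0],[-0.051,-0.1375,0.0535,0,0,0,0],[-0.051,-0.1375,0.0535,0,0,0,0],[-0.051,-0.1375,0.0535,0,0,0,0],[0,0,0,0,0,0,0],[0,0,0,0,0,0,0]]
  ]
}}

```text
clock: 3.3
tcp_pos: [0.6203, 0.1241, 0.1999]
orientation: [-0.001, -0.094, 0.996, 0.0]
wrist_force: [-0.7, 0.2, 0.1]
finger_gap: 0.0855
grip_force: 0.0
```

```bash
python3 -c "
from h import *
d=cam('wrist');save(d,'w2')
for c in spotter.cut_out('tool_dark_mid','wrist'): print(c['conf'],c['uv'],rect(d,c['region'],.013))
for c in spotter.landmark_of('tool_dark_mid','wrist'): print(c['conf'],c['uv'],world(d,c['uv'],.013))
for c in spotter.cut_out('stone_orange_mid','wrist'): print(c['conf'],c['uv'],rect(d,c['region'],.022))
g=cv2.cvtColor(d['pixels'],cv2.COLOR_RGB2GRAY)
print(env.get_state()['tcp_pos'])"
```

```text
0.65 [280.0, 173.9] [624.7 120.1 192.3  27.3  10.3]
0.79 [277.7, 197.4] [[0.62635323 0.11964234]]
0.85 [309.4, 26.9] [476.1 117.9  49.1  38.1  13.7]
[0.62050449 0.12555476 0.20136196]
```

View pics/w2.png

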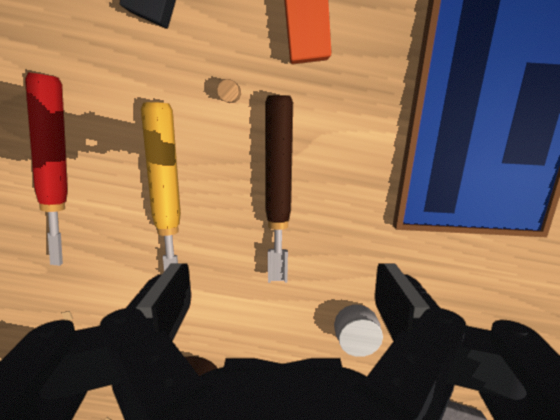

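The gouge is clear in the wrist view: handle end (279,97), blade tip (278,281). The centre is about (0.625, 0.120) with yaw 10.3. Next I work out the grasp against the same pose reading as the picture.

```bash
sed -i 's/    s=env.get_state(); d=cams.read_camera(n)/    s=env.get_state(); d=cams.read_camera(n); d["s"]=s/; s/def goal(x,y,z,yaw,n=None,step=.16)/def goal(x,y,z,yaw,n=None,step=.16,s=None)/; s/    s=env.get_state(); Q=rot/    s=s or env.get_state(); Q=rot/' h.py
cat >> h.py <<'E'
def over(name,h,z,dz=0,k=3):
    "k looks: rectangle of the thing at height h and way to TCP height z above it"
    for i in range(k):
        d=cam("wrist"); c=spotter.cut_out(name,"wrist")
        for q in c[:1]:
            r=rect(d,q["region"],h); print(round(q["conf"],2),np.round(q["uv"]),r); goal(r[0]/1e3,r[1]/1e3,z,r[4],s=d["s"])
    return d
E
python3 -c "
from h import *
over('tool_dark_mid',.013,.026)"
```

```text
0.87 [279. 172.] [625.1 119.8 193.1  26.1  10. ]
tcp [0.6205 0.1256 0.2014] yaw -169.09 clock 3.5
turn 1 x [0.0001 0.0003 0.0051] | shift 5 x [-0.0028 -0.0052  0.1403] total [-0.0141 -0.0259  0.7014]
0.68 [279. 173.] [625.2 120.1 193.1  27.3   9.9]
tcp [0.6207 0.1253 0.2013] yaw -169.1 clock 3.6
turn 1 x [0.     0.0003 0.0056] | shift 5 x [-0.0029 -0.0047  0.1402] total [-0.0143 -0.0237  0.7012]
0.92 [281. 172.] [625.  119.9 192.7  25.7  10. ]
tcp [0.6208 0.1249 0.2011] yaw -169.13 clock 3.7
turn 1 x [0.     0.0002 0.0048] | shift 5 x [-0.0026 -0.0046  0.1401] total [-0.0132 -0.0228  0.7003]
```

Call:
{"fn": "jog_arm", "kwargs": {
  "increments": [
    [[-0.014,-0.024,0,0,0,0.005,0],[0,0,0.15,0,0,0,0],[0,0,0.15,0,0,0,0],[0,0,0.15,0,0,0,0],[0,0,0.15,0,0,0,0],[0,0,0.07,0,0,0,0],[0,0,0.03,0,0,0,0],[0,0,0,0,0,0,0],[0,0,0,0,0,0,255],[0,0,0,0,0,0,255],[0,0,0,0,0,0,255],[0,0,0,0,0,0,255],[0,0,0,0,0,0,255],[0,0,0,0,0,0,255],[0,0,0,0,0,0,255],[0,0,0,0,0,0,255]]
  ],
  "force": 40
}}

```text
clock: 5.4
tcp_pos: [0.6263, 0.119, 0.0267]
orientation: [0.001, -0.086, 0.996, 0.0]
wrist_force: [-0.4, -0.6, 5.9]
finger_gap: 0.0252
grip_force: 41.5
```

```bash
python3 -c "
from h import *
goal(.625,.120,.15,187.7)
goal(.512,.2744,.15,187.7)"
```

```text
tcp [0.6263 0.119  0.0267] yaw -170.1 clock 5.4
turn 1 x [0.     0.0007 0.0122] | shift 4 x [ 0.0012  0.0012 -0.1233] total [ 0.0048  0.0049 -0.4931]
tcp [0.6263 0.119  0.0267] yaw -170.1 clock 5.4
turn 1 x [0.     0.0007 0.0122] | shift 6 x [ 0.0617  0.1129 -0.0822] total [ 0.3699  0.6775 -0.4931]
```

Call:
{"fn": "jog_arm", "kwargs": {
  "increments": [
    [[0,0,-0.06,0,0,0,255],[0,0,-0.12,0,0,0,255],[0,0,-0.12,0,0,0.012,255],[0.062,0.113,-0.032,0,0,0,255],[0.062,0.113,-0.032,0,0,0,255],[0.062,0.113,-0.032,0,0,0,255],[0.062,0.113,-0.032,0,0,0,255],[0.062,0.113,-0.032,0,0,0,255],[0.06,0.113,-0.032,0,0,0,255],[0,0,0,0,0,0,255],[0,0,0,0,0,0,255],[0,0,0,0,0,0,255]]
  ]
}}

```text
clock: 6.6
tcp_pos: [0.5112, 0.2737, 0.148]
orientation: [-0.0, -0.067, 0.998, -0.0]
wrist_force: [-0.6, -0.1, -2.3]
finger_gap: 0.0254
grip_force: 40.6
```

```bash
python3 -c "
from h import *
d=cam('wrist');save(d,'w3');s=d['s'];print(s['tcp_pos'],s['grip_force'])
for c in spotter.cut_out('tool_dark_mid','wrist')[:1]: print(c['conf'],c['uv'],rect(d,c['region'],s['tcp_pos'][2]-.013))
marks(d,'blue')
goal(.512,.2744,.034,187.7,s=s)"
```

```text
[0.51116871 0.27369968 0.1480081 ] 40.627997517585754
0.87 [286.3, 184.0] [486.9 269.7 149.1  27.2   7.4]
blue lining [495.4 340.6 212.   85.5   7.5]
blue mark [502.9 347.3  89.8  41.4   7.7]
tcp [0.5112 0.2737 0.148 ] yaw -172.29 clock 6.6
turn 1 x [-0.0001 -0.0002  0.0001] | shift 3 x [-0.0012  0.0008  0.152 ] total [-0.0037  0.0023  0.456 ]
```

View pics/w3.png

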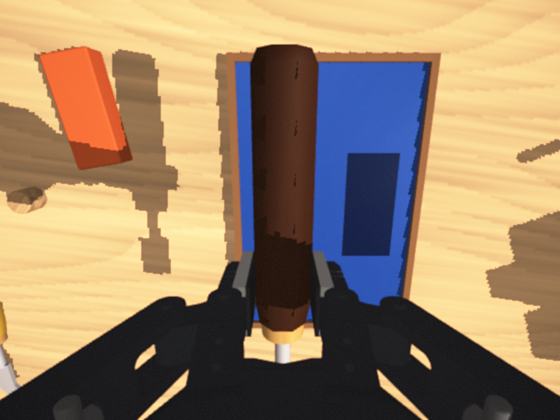

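Call:
{"fn": "jog_arm", "kwargs": {
  "increments": [
    [[-0.007,0,0.1,0,0,0,255],[0,0,0.12,0,0,0,255],[0,0,0.12,0,0,0,255],[0,0,0.06,0,0,0,255],[0,0,0.03,0,0,0,255],[0,0,0.012,0,0,0,255],[0,0,0.004,0,0,0,255],[0,0,0,0,0,0,255],[0,0,0,0,0,0,255]]
  ]
}}

```text
clock: 7.6
tcp_pos: [0.5136, 0.2748, 0.0381]
orientation: [0.001, -0.067, 0.998, 0.0]
wrist_force: [0.5, -1.0, -0.8]
finger_gap: 0.0256
grip_force: 40.6
```

Call:
{"fn": "jog_arm", "kwargs": {
  "increments": [
    [[0,0,0.008,0,0,0,255],[0,0,0.004,0,0,0,255],[0,0,0,0,0,0,255]]
  ]
}}

```text
clock: 7.9
tcp_pos: [0.5131, 0.2747, 0.0347]
orientation: [0.001, -0.068, 0.998, 0.0]
wrist_force: [-1.2, 0.3, 3.3]
finger_gap: 0.0252
grip_force: 41.1
```

Call:
{"fn": "jog_arm", "kwargs": {
  "increments": [
    [[0,0,0,0,0,0,160],[0,0,0,0,0,0,130],[0,0,0,0,0,0,125],[0,0,0,0,0,0,125],[0,0,0,0,0,0,125],[0,0,-0.04,0,0,0,125],[0,0,-0.1,0,0,0,125],[0,0,-0.15,0,0,0,100],[0,0,-0.15,0,0,0,0],[0,0,-0.15,0,0,0,0],[0,0,0,0,0,0,0],[0,0,0,0,0,0,0]]
  ]
}}

```text
clock: 9.1
tcp_pos: [0.5136, 0.2749, 0.1835]
orientation: [0.002, -0.067, 0.998, 0.001]
wrist_force: [0.2, 0.1, -0.6]
finger_gap: 0.0857
grip_force: 0.0
```

```bash
cat >> h.py <<'E'
def vs(h,name,k=2):
    for i in range(k):
        d=cam("wrist")
        for q in spotter.cut_out(name,"wrist")[:2]: print(name,round(q["conf"],2),np.round(q["uv"]),rect(d,q["region"],h))
    return d
E
python3 -c "
from h import *
d=vs(.021,'tool_dark_mid');marks(d,'blue');save(d,'w4')
goal(.4525,.116,.2,197.5)"
```

```text
tool_dark_mid 0.8 [283. 168.] [511.4 273.6 192.8  26.3   7.2]
blue lining [507.9 310.4 228.2 148.1   7.7]
blue mark [515.4 273.4 204.   31.5   7.5]
blue mark [502.5 347.3  89.3  41.3   7.6]
tcp [0.5119 0.2742 0.1802] yaw -172.27 clock 9.3
turn 2 x [-0.     -0.0004 -0.0271] | shift 5 x [ 0.0833 -0.1064 -0.0159] total [ 0.4167 -0.532  -0.0794]
```

View pics/w4.png

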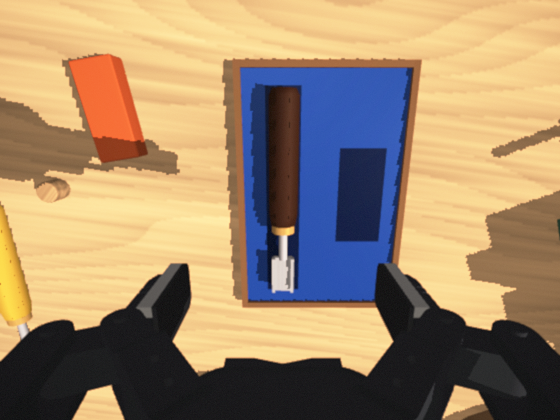

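The gouge lies centred on the strip, from (284,86) to (283,292) in the image, within about 1 mm. The orange stone is next.

Call:
{"fn": "jog_arm", "kwargs": {
  "increments": [
    [[0,0,0,0,0,-0.027,0],[0,0,0,0,0,-0.027,0],[0.083,-0.1065,-0.016,0,0,0,0],[0.083,-0.1065,-0.016,0,0,0,0],[0.083,-0.1065,-0.016,0,0,0,0],[0.083,-0.1065,-0.016,0,0,0,0],[0.083,-0.1065,-0.016,0,0,0,0],[0,0,0,0,0,0,0],[0,0,0,0,0,0,0],[0,0,0,0,0,0,0]]
  ]
}}

```text
clock: 10.3
tcp_pos: [0.4538, 0.1169, 0.201]
orientation: [-0.0, -0.152, 0.988, 0.0]
wrist_force: [-0.1, 0.6, 0.4]
finger_gap: 0.0853
grip_force: 0.0
```

```bash
cat >> h.py <<'E'
def stone(kind,z,k=2):
    "stone by colour in the wrist picture: top face (bright part) rectangle, way to TCP height z"
    for i in range(k):
        d=cam("wrist"); q=spotter.cut_out("stone_%s_mid"%kind,"wrist")
        for c in q[:3]:
            g=c["region"]; r=rect(d,g,.022); r2=rect(d,g,.011); print(round(c["conf"],2),np.round(c["uv"]),r,r2)
            goal(r[0]/1e3,r[1]/1e3,z,r[4],s=d["s"])
    return d
E
python3 -c "
from h import *
d=stone('orange',.026);save(d,'w5')"
```

```text
0.88 [553.  86.] [289.7 317.4  30.2  14.   31.4] [286.2 325.6  31.4  14.5  31.4]
tcp [0.4538 0.1169 0.201 ] yaw -162.53 clock 10.3
turn 2 x [ 0.0001 -0.0001 -0.0387] | shift 8 x [0.0178 0.1283 0.0875] total [0.1425 1.0268 0.7   ]
0.73 [275. 192.] [453.8 112.3  86.6  36.3  17.1] [456.3 113.   89.8  37.6  17.1]
tcp [0.4538 0.1169 0.201 ] yaw -162.53 clock 10.3
turn 1 x [ 0.0002 -0.0002  0.0021] | shift 5 x [ 0.0011 -0.0035  0.14  ] total [ 0.0055 -0.0174  0.7   ]
0.73 [462.  68.] [300.1 232.   69.3  28.4 -55. ] [297.  237.   71.8  29.5 -55. ]
tcp [0.4538 0.1169 0.201 ] yaw -162.53 clock 10.3
turn 9 x [ 0.     -0.      0.0447] | shift 7 x [ 0.1043 -0.0342  0.1   ] total [ 0.73   -0.2396  0.7   ]
0.84 [462.  70.] [300.4 231.9  70.2  27.7 -54.8] [297.3 236.9  72.7  28.7 -54.8]
tcp [0.4539 0.1172 0.201 ] yaw -162.47 clock 10.4
turn 9 x [-0.     -0.      0.0446] | shift 7 x [ 0.1041 -0.0339  0.1   ] total [ 0.7289 -0.2372  0.7002]
0.81 [276. 192.] [454.8 112.4  86.8  37.7  17.1] [457.3 113.1  89.9  39.1  17.1]
tcp [0.4539 0.1172 0.201 ] yaw -162.47 clock 10.4
turn 1 x [ 0.0001 -0.0002  0.0024] | shift 5 x [ 0.0004 -0.0039  0.14  ] total [ 0.0022 -0.0193  0.7002]
0.54 [553.  88.] [289.6 317.6  30.2  14.   31.5] [286.1 325.7  31.4  14.6  31.5]
tcp [0.4539 0.1172 0.201 ] yaw -162.47 clock 10.4
turn 2 x [ 0.0001 -0.0001 -0.0388] | shift 8 x [0.0177 0.1284 0.0875] total [0.1414 1.0269 0.7002]
```

View pics/w5.png

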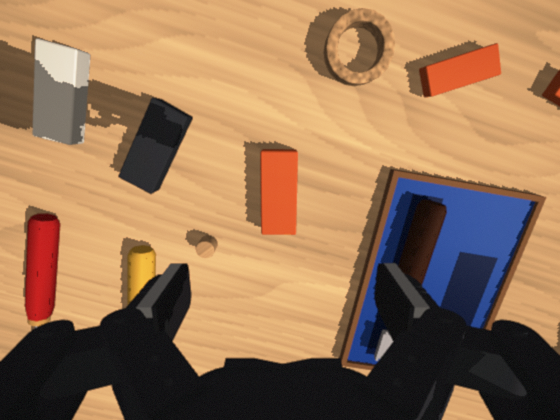

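The picture shows the orange stone at (279,193), about 87×37 mm, so it's the right one. I grasp it now.

Call:
{"fn": "jog_arm", "kwargs": {
  "increments": [
    [[0.004,-0.018,0,0,0,0.002,0],[0,0,0.15,0,0,0,0],[0,0,0.15,0,0,0,0],[0,0,0.15,0,0,0,0],[0,0,0.15,0,0,0,0],[0,0,0.07,0,0,0,0],[0,0,0.03,0,0,0,0],[0,0,0,0,0,0,0],[0,0,0,0,0,0,255],[0,0,0,0,0,0,255],[0,0,0,0,0,0,255],[0,0,0,0,0,0,255],[0,0,0,0,0,0,255],[0,0,0,0,0,0,255],[0,0,0,0,0,0,255]]
  ]
}}

```text
clock: 12.0
tcp_pos: [0.4551, 0.112, 0.0277]
orientation: [0.001, -0.149, 0.989, 0.0]
wrist_force: [-1.9, 0.5, 5.6]
finger_gap: 0.0353
grip_force: 40.6
```

```bash
python3 -c "
from h import *
goal(.5027,.3475,.15,187.7)"
```

```text
tcp [0.4551 0.112  0.0277] yaw -162.9 clock 12.0
turn 2 x [-0.      0.0004  0.0261] | shift 7 x [-0.045   0.1297 -0.0699] total [-0.3151  0.908  -0.4893]
```

Call:
{"fn": "jog_arm", "kwargs": {
  "increments": [
    [[0,0,-0.06,0,0,0,255],[0,0,-0.12,0,0,0,255],[0,0,-0.12,0,0,0.026,255],[0,0,-0.12,0,0,0.026,255],[-0.045,0.13,-0.01,0,0,0,255],[-0.045,0.13,-0.01,0,0,0,255],[-0.045,0.13,-0.01,0,0,0,255],[-0.045,0.13,-0.01,0,0,0,255],[-0.045,0.13,-0.01,0,0,0,255],[-0.045,0.13,-0.01,0,0,0,255],[-0.045,0.128,-0.01,0,0,0,255],[0,0,0,0,0,0,255],[0,0,0,0,0,0,255],[0,0,0,0,0,0,255]]
  ]
}}

```text
clock: 13.4
tcp_pos: [0.501, 0.3465, 0.1487]
orientation: [-0.001, -0.067, 0.998, -0.0]
wrist_force: [0.1, -0.4, -1.1]
finger_gap: 0.0348
grip_force: 40.4
```

```bash
python3 -c "
from h import *
d=cam('wrist');s=d['s'];print(s['tcp_pos'],s['grip_force'])
for c in spotter.cut_out('stone_orange_mid','wrist')[:2]: print(c['conf'],c['uv'],rect(d,c['region'],s['tcp_pos'][2]-.005))
for c in spotter.cut_out('tool_dark_mid','wrist')[:1]: print(c['conf'],c['uv'],rect(d,c['region'],.021))
marks(d,'blue')
save(d,'w6')
goal(.5027,.3475,.0357,187.7,s=s)"
```

```text
[0.5010266  0.34646283 0.14871382] 40.38594424724579
0.6 [283.9, 266.7] [499.5 345.2  87.7  35.9   7.7]
0.96 [193.0, 173.2] [506.9 272.8 182.6  30.    7.5]
blue lining [500.9 309.1 214.4 148.3   7.7]
tcp [0.501  0.3465 0.1487] yaw -172.29 clock 13.4
turn 1 x [-0.0002 -0.0004  0.0001] | shift 3 x [-0.0024  0.0011  0.1507] total [-0.0072  0.0032  0.4521]
```

View pics/w6.png

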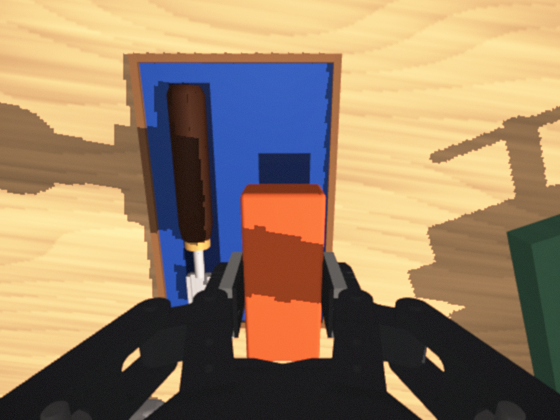

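Call:
{"fn": "jog_arm", "kwargs": {
  "increments": [
    [[-0.009,0.003,0.1,0,0,0,255],[0,0,0.12,0,0,0,255],[0,0,0.12,0,0,0,255],[0,0,0.06,0,0,0,255],[0,0,0.03,0,0,0,255],[0,0,0.012,0,0,0,255],[0,0,0.004,0,0,0,255],[0,0,0,0,0,0,255],[0,0,0,0,0,0,255]]
  ]
}}

```text
clock: 14.45
tcp_pos: [0.5045, 0.3487, 0.0387]
orientation: [0.001, -0.067, 0.998, 0.0]
wrist_force: [1.1, 0.0, -1.4]
finger_gap: 0.0349
grip_force: 40.4
```

Call:
{"fn": "jog_arm", "kwargs": {
  "increments": [
    [[0,0,0.008,0,0,0,255],[0,0,0.003,0,0,0,255],[0,0,0,0,0,0,255]]
  ]
}}

```text
clock: 14.75
tcp_pos: [0.5042, 0.3487, 0.0357]
orientation: [0.001, -0.067, 0.998, 0.0]
wrist_force: [-1.5, -0.2, 5.2]
finger_gap: 0.0352
grip_force: 41.0
```

Contact is at 5 N. I release and look.

Call:
{"fn": "jog_arm", "kwargs": {
  "increments": [
    [[0,0,0,0,0,0,140],[0,0,0,0,0,0,125],[0,0,0,0,0,0,125],[0,0,0,0,0,0,125],[0,0,0,0,0,0,125],[0,0,-0.04,0,0,0,125],[0,0,-0.1,0,0,0,125],[0,0,-0.15,0,0,0,100],[0,0,-0.15,0,0,0,0],[0,0,-0.15,0,0,0,0],[0,0,0,0,0,0,0],[0,0,0,0,0,0,0]]
  ]
}}

```text
clock: 15.95
tcp_pos: [0.5045, 0.3488, 0.1843]
orientation: [0.002, -0.067, 0.998, 0.001]
wrist_force: [-0.4, 0.3, -1.0]
finger_gap: 0.0858
grip_force: 0.0
```

```bash
python3 -c "
from h import *
d=vs(.03,'stone_orange_mid');vs(.021,'tool_dark_mid',1);marks(d,'blue');save(d,'w7')
goal(.645,-.1,.2,182.3)"
```

```text
stone_orange_mid 0.9 [281. 194.] [504.1 347.4  86.6  36.9   8.8]
stone_orange_mid 0.58 [282. 197.] [503.9 348.5  87.5  37.2   7.8]
tool_dark_mid 0.82 [203. 172.] [512.  273.4 193.8  29.4   7.4]
blue lining [508.2 309.9 228.2 148.6   7.7]
blue mark [515.8 271.9 204.1  34.1   7.6]
blue mark [507.1 347.   98.   43.    7.7]
tcp [0.5031 0.348  0.181 ] yaw -172.26 clock 16.25
turn 1 x [-0.0003 -0.0007  0.0302] | shift 12 x [-0.0413 -0.1511 -0.0063] total [-0.4954 -1.8135 -0.0762]
```

View pics/w7.png

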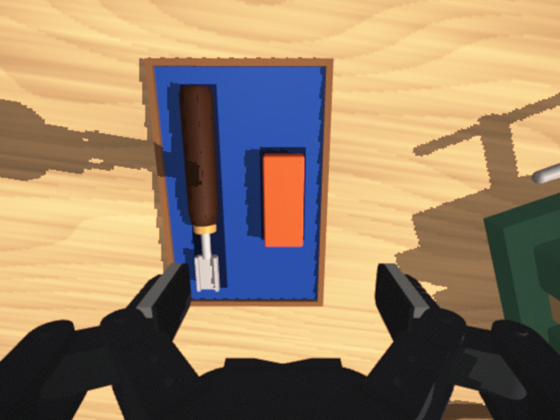

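The orange stone sits on its rectangle at (283,200), about 1 mm from centre. Next is the red chisel.

Call:
{"fn": "jog_arm", "kwargs": {
  "increments": [
    [[0,0,0,0,0,0.03,0],[-0.041,-0.151,-0.006,0,0,0,0],[-0.041,-0.151,-0.006,0,0,0,0],[-0.041,-0.151,-0.006,0,0,0,0],[-0.041,-0.151,-0.006,0,0,0,0],[-0.041,-0.151,-0.006,0,0,0,0],[-0.041,-0.151,-0.006,0,0,0,0],[-0.041,-0.151,-0.006,0,0,0,0],[-0.041,-0.151,-0.006,0,0,0,0],[-0.041,-0.151,-0.006,0,0,0,0],[-0.041,-0.151,-0.006,0,0,0,0],[-0.041,-0.151,-0.006,0,0,0,0],[-0.041,-0.151,-0.006,0,0,0,0],[0,0,0,0,0,0,0],[0,0,0,0,0,0,0],[0,0,0,0,0,0,0]]
  ]
}}

```text
clock: 17.85
tcp_pos: [0.6445, -0.0983, 0.1996]
orientation: [-0.001, -0.021, 1.0, 0.0]
wrist_force: [0.9, 0.1, 0.0]
finger_gap: 0.0853
grip_force: 0.0
```

```bash
python3 -c "
from h import *
d=over('tool_red_mid',.013,.026);save(d,'w8')
for c in spotter.cut_out('tool_yellow_mid','wrist')[:1]: print(c['uv'],rect(d,c['region'],.013))
c=spotter.landmark_of('tool_red_mid','wrist'); print([(x['conf'],x['uv'],world(d,x['uv'],.013)) for x in c])"
```

```text
0.91 [273. 169.] [ 649.  -105.5  193.2   28.7    2.8]
tcp [ 0.6445 -0.0983  0.1996] yaw -177.63 clock 17.85
turn 1 x [ 0.0003 -0.0005 -0.0024] | shift 5 x [-0.0033 -0.0059  0.1389] total [-0.0165 -0.0295  0.6943]
0.68 [272. 166.] [ 647.9 -106.   192.    26.3    2.7]
tcp [ 0.6447 -0.0978  0.2001] yaw -177.57 clock 17.95
turn 1 x [ 0.0002 -0.0002 -0.0015] | shift 5 x [-0.0023 -0.0067  0.1393] total [-0.0114 -0.0334  0.6963]
0.92 [275. 163.] [ 648.3 -106.   192.2   26.1    2.7]
tcp [ 0.6449 -0.0979  0.2004] yaw -177.56 clock 18.05
turn 1 x [ 0.0001 -0.     -0.0015] | shift 5 x [-0.0024 -0.0066  0.1395] total [-0.0121 -0.0331  0.6976]
[386.7, 170.6] [638.4   6.4 161.8  29.4   9.5]
[]
```

View pics/w8.png

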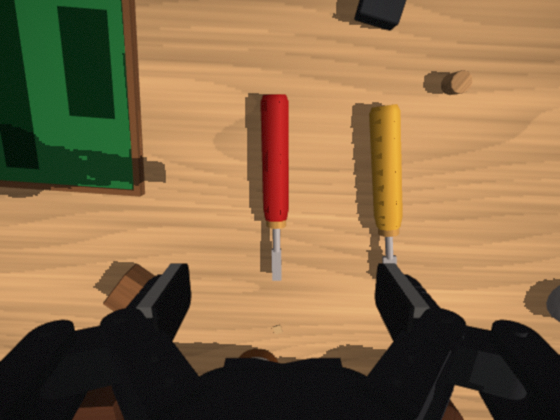

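The red chisel runs from (274,95) to (276,280). The yellow skew is clear, about 110 mm away.

Call:
{"fn": "jog_arm", "kwargs": {
  "increments": [
    [[-0.012,-0.033,0,0,0,-0.002,0],[0,0,0.15,0,0,0,0],[0,0,0.15,0,0,0,0],[0,0,0.15,0,0,0,0],[0,0,0.15,0,0,0,0],[0,0,0.065,0,0,0,0],[0,0,0.03,0,0,0,0],[0,0,0,0,0,0,0],[0,0,0,0,0,0,255],[0,0,0,0,0,0,255],[0,0,0,0,0,0,255],[0,0,0,0,0,0,255],[0,0,0,0,0,0,255],[0,0,0,0,0,0,255],[0,0,0,0,0,0,255],[0,0,0,0,0,0,255]]
  ]
}}

```text
clock: 19.85
tcp_pos: [0.6493, -0.1075, 0.0277]
orientation: [0.001, -0.024, 1.0, -0.0]
wrist_force: [-0.7, -0.2, 4.7]
finger_gap: 0.0251
grip_force: 41.6
```

```bash
python3 -c "
from h import *
goal(.5315,-.355,.15,178.2)"
```

```text
tcp [ 0.6493 -0.1075  0.0277] yaw -177.3 clock 19.85
turn 1 x [-0.0001  0.0007  0.025 ] | shift 8 x [ 0.055  -0.1256 -0.0611] total [ 0.4397 -1.0044 -0.4891]
```

Call:
{"fn": "jog_arm", "kwargs": {
  "increments": [
    [[0,0,-0.06,0,0,0,255],[0,0,-0.12,0,0,0,255],[0,0,-0.12,0,0,0.025,255],[0,0,-0.12,0,0,0,255],[0.055,-0.1255,-0.009,0,0,0,255],[0.055,-0.1255,-0.009,0,0,0,255],[0.055,-0.1255,-0.009,0,0,0,255],[0.055,-0.1255,-0.009,0,0,0,255],[0.055,-0.1255,-0.009,0,0,0,255],[0.055,-0.1255,-0.009,0,0,0,255],[0.055,-0.1255,-0.009,0,0,0,255],[0.055,-0.1255,-0.009,0,0,0,255],[0,0,0,0,0,0,255],[0,0,0,0,0,0,255],[0,0,0,0,0,0,255]]
  ]
}}

```text
clock: 21.35
tcp_pos: [0.5306, -0.3539, 0.1496]
orientation: [-0.0, 0.015, 1.0, 0.0]
wrist_force: [0.6, -0.2, -0.8]
finger_gap: 0.0254
grip_force: 40.7
```

```bash
python3 -c "
from h import *
for i in range(2):
    d=cam('wrist');s=d['s'];print(s['tcp_pos'],s['grip_force'])
    for c in spotter.cut_out('tool_red_mid','wrist')[:1]: print(c['conf'],c['uv'],rect(d,c['region'],s['tcp_pos'][2]-.013))
    marks(d,'green')
save(d,'w9')
goal(.5315,-.355,.0357,178.2,s=s)"
```

```text
[ 0.53061672 -0.35391718  0.14957655] 40.73828101158142
0.88 [281.9, 184.3] [ 506.9 -353.6  149.1   27.1   -2.3]
green lining [ 527.  -285.8  212.9   82.3   -1.7]
[ 0.53094472 -0.35351842  0.149476  ] 40.73860466480255
0.67 [280.0, 184.1] [ 507.  -353.4  149.5   27.4   -2.6]
green lining [ 526.8 -285.6  213.5   81.8   -1.7]
tcp [ 0.5309 -0.3535  0.1495] yaw 178.28 clock 21.45
turn 1 x [ 0.0002 -0.0001  0.0005] | shift 3 x [-0.0008 -0.002   0.1517] total [-0.0024 -0.0059  0.4551]
```

View pics/w9.png

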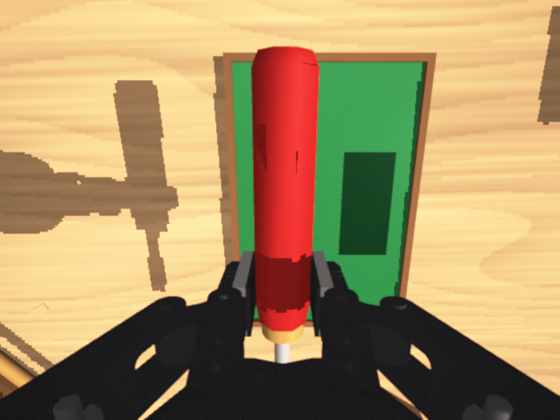

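```bash
python3 -c "
from h import *
for i in range(2):
    d=cam('wrist');s=d['s'];hsv=cv2.cvtColor(d['pixels'],cv2.COLOR_RGB2HSV)
    roi=np.zeros((420,560),bool); roi[130:275,325:403]=1
    v=hsv[...,2]; t,_=cv2.threshold(v[roi].reshape(-1,1),0,255,cv2.THRESH_OTSU)
    m=cv2.inRange(hsv,(50,80,0),(85,255,int(t)))*roi
    r=rect(d,cv2.morphologyEx(m.astype(np.uint8),cv2.MORPH_OPEN,np.ones((5,5))),.008);print(t,r)
    a=np.radians(-1.75);c=r[:2]/1e3+.074*np.array([np.sin(a),-np.cos(a)]);print('strip',c)
    goal(c[0],c[1],.0357,178.25,s=s)"
```

```text
114.0 [ 534.6 -281.9   92.    43.4   -1.7]
strip [ 0.53234015 -0.35586549]
tcp [ 0.531  -0.3536  0.1495] yaw 178.29 clock 21.55
turn 1 x [ 0.0001 -0.0001  0.0002] | shift 3 x [-0.0018 -0.003   0.1517] total [-0.0055 -0.0089  0.4551]
114.0 [ 534.7 -281.9   92.    43.3   -1.7]
strip [ 0.53244015 -0.35586549]
tcp [ 0.531  -0.3537  0.1495] yaw 178.28 clock 21.6
turn 1 x [ 0.0001 -0.      0.0002] | shift 3 x [-0.0019 -0.0028  0.1517] total [-0.0058 -0.0083  0.4552]
```

Call:
{"fn": "jog_arm", "kwargs": {
  "increments": [
    [[-0.009,-0.0085,0.1,0,0,0,255],[0,0,0.12,0,0,0,255],[0,0,0.12,0,0,0,255],[0,0,0.06,0,0,0,255],[0,0,0.03,0,0,0,255],[0,0,0.012,0,0,0,255],[0,0,0.004,0,0,0,255],[0,0,0,0,0,0,255],[0,0,0,0,0,0,255]]
  ]
}}

```text
clock: 22.55
tcp_pos: [0.5334, -0.3574, 0.0392]
orientation: [0.001, 0.016, 1.0, -0.001]
wrist_force: [0.8, -0.4, -0.8]
finger_gap: 0.0252
grip_force: 40.7
```

Call:
{"fn": "jog_arm", "kwargs": {
  "increments": [
    [[0,0,0.008,0,0,0,255],[0,0,0.005,0,0,0,255],[0,0,0,0,0,0,255]]
  ]
}}

```text
clock: 22.85
tcp_pos: [0.5331, -0.3573, 0.0357]
orientation: [0.001, 0.016, 1.0, -0.0]
wrist_force: [-1.5, 1.4, 4.8]
finger_gap: 0.0248
grip_force: 41.3
```

Call:
{"fn": "jog_arm", "kwargs": {
  "increments": [
    [[0,0,0,0,0,0,160],[0,0,0,0,0,0,130],[0,0,0,0,0,0,125],[0,0,0,0,0,0,125],[0,0,0,0,0,0,125],[0,0,-0.04,0,0,0,125],[0,0,-0.1,0,0,0,125],[0,0,-0.15,0,0,0,100],[0,0,-0.15,0,0,0,0],[0,0,-0.15,0,0,0,0],[0,0,0,0,0,0,0],[0,0,0,0,0,0,0]]
  ]
}}

```text
clock: 24.05
tcp_pos: [0.5335, -0.3575, 0.1844]
orientation: [0.001, 0.016, 1.0, -0.001]
wrist_force: [-0.1, -0.2, -0.5]
finger_gap: 0.0855
grip_force: 0.0
```

```bash
cat >> h.py <<'E'
def gmark(d):
    hsv=cv2.cvtColor(d["pixels"],cv2.COLOR_RGB2HSV); m=cv2.inRange(hsv,(50,80,0),(85,255,114))
    for c in cv2.findContours(cv2.morphologyEx(m,cv2.MORPH_OPEN,np.ones((5,5))),0,2)[0]:
        if cv2.contourArea(c)>1500:
            b=np.zeros_like(m); cv2.fillPoly(b,[c],1); print("dark green",rect(d,b,.008))
E
python3 -c "
from h import *
d=vs(.021,'tool_red_mid');marks(d,'green');gmark(d);save(d,'w10')
goal(.425,-.106,.2,182)"
```

```text
tool_red_mid 0.67 [283. 165.] [ 532.4 -357.4  193.7   26.6   -2.1]
tool_red_mid 0.74 [280. 167.] [ 532.2 -358.   193.5   28.5   -2.4]
green lining [ 533.5 -319.2  228.2  148.4   -1.8]
green mark [ 535.1 -357.1  203.2   31.6   -1.6]
green mark [ 534.8 -282.    90.4   41.3   -1.8]
dark green [ 534.9 -281.9   92.5   44.1   -1.7]
dark green [ 499.1 -378.5  127.8   15.7   -2.6]
tcp [ 0.532  -0.3563  0.1807] yaw 178.2 clock 24.25
turn 1 x [ 0.0007 -0.0007 -0.0211] | shift 7 x [ 0.0561  0.1451 -0.0111] total [ 0.3928  1.0155 -0.0774]
```

View pics/w10.png

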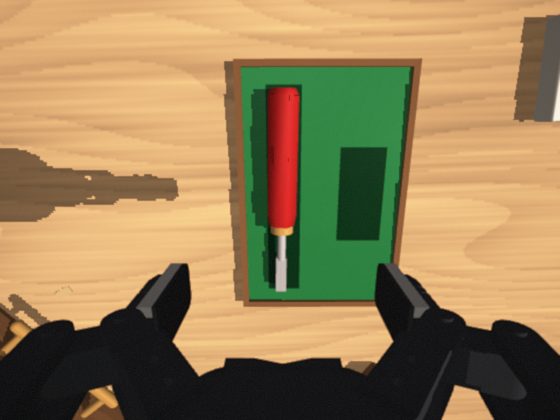

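The red chisel lies on its strip, from (284,88) to (281,290), within 2 mm. The white stone is next.

Call:
{"fn": "jog_arm", "kwargs": {
  "increments": [
    [[0,0,0,0,0,-0.021,0],[0.056,0.145,-0.011,0,0,0,0],[0.056,0.145,-0.011,0,0,0,0],[0.056,0.145,-0.011,0,0,0,0],[0.056,0.145,-0.011,0,0,0,0],[0.056,0.145,-0.011,0,0,0,0],[0.056,0.145,-0.011,0,0,0,0],[0.056,0.145,-0.011,0,0,0,0],[0,0,0,0,0,0,0],[0,0,0,0,0,0,0],[0,0,0,0,0,0,0]]
  ]
}}

```text
clock: 25.35
tcp_pos: [0.4264, -0.1072, 0.2011]
orientation: [-0.0, -0.017, 1.0, -0.0]
wrist_force: [-0.6, -0.2, -0.5]
finger_gap: 0.0849
grip_force: 0.0
```

```bash
python3 -c "
from h import *
d=stone('white',.026,3);save(d,'w11')
for c in spotter.cut_out('stone_grey_mid','wrist')[:2]: print('grey',c['conf'],c['uv'],rect(d,c['region'],.022))"
```

```text
0.91 [281. 189.] [ 427.3 -108.5   87.    36.5    2.1] [ 430.  -108.4   90.1   37.8    2.1]
tcp [ 0.4264 -0.1072  0.2011] yaw -178.04 clock 25.35
turn 1 x [-0.     -0.     -0.0008] | shift 5 x [-0.0007 -0.001   0.1401] total [-0.0033 -0.0052  0.7005]
0.72 [281. 191.] [ 426.8 -108.6   86.3   37.     2.9] [ 429.4 -108.6   89.5   38.3    2.9]
tcp [ 0.4265 -0.1076  0.2011] yaw -178.09 clock 25.45
turn 1 x [ 0.0001 -0.0001 -0.0055] | shift 5 x [-0.0002 -0.0008  0.1401] total [-0.001  -0.004   0.7005]
0.58 [281. 192.] [ 426.3 -108.7   86.7   35.4    2.8] [ 428.9 -108.7   89.9   36.7    2.8]
tcp [ 0.4264 -0.1075  0.2012] yaw -178.1 clock 25.55
turn 1 x [ 0.0001 -0.0001 -0.005 ] | shift 5 x [ 1.000e-04 -9.000e-04  1.401e-01] total [ 5.000e-04 -4.700e-03  7.007e-01]
grey 0.55 [371.3, 211.1] [446.4 -17.9  86.9  41.7 -12.4]
```

Call:
{"fn": "jog_arm", "kwargs": {
  "increments": [
    [[-0.001,-0.0045,0,0,0,-0.003,50],[0,0,0.15,0,0,0,50],[0,0,0.15,0,0,0,50],[0,0,0.15,0,0,0,50],[0,0,0.15,0,0,0,50],[0,0,0.065,0,0,0,50],[0,0,0.033,0,0,0,50],[0,0,0,0,0,0,50],[0,0,0,0,0,0,255],[0,0,0,0,0,0,255],[0,0,0,0,0,0,255],[0,0,0,0,0,0,255],[0,0,0,0,0,0,255],[0,0,0,0,0,0,255],[0,0,0,0,0,0,255]]
  ]
}}

```text
clock: 27.2
tcp_pos: [0.4277, -0.1084, 0.0284]
orientation: [0.001, -0.022, 1.0, -0.001]
wrist_force: [-1.0, 0.2, 7.7]
finger_gap: 0.0351
grip_force: 40.9
```

```bash
python3 -c "
from h import *
goal(.5347,-.2819,.15,178.25)"
```

```text
tcp [ 0.4277 -0.1084  0.0284] yaw -177.48 clock 27.2
turn 1 x [-0.0004  0.0009  0.0237] | shift 6 x [-0.0748 -0.1134 -0.0811] total [-0.4491 -0.6807 -0.4863]
```

Call:
{"fn": "jog_arm", "kwargs": {
  "increments": [
    [[0,0,-0.06,0,0,0,255],[0,0,-0.12,0,0,0,255],[0,0,-0.12,0,0,0.024,255],[0,0,-0.12,0,0,0,255],[-0.075,-0.1135,-0.011,0,0,0,255],[-0.075,-0.1135,-0.011,0,0,0,255],[-0.075,-0.1135,-0.011,0,0,0,255],[-0.075,-0.1135,-0.011,0,0,0,255],[-0.075,-0.1135,-0.011,0,0,0,255],[-0.075,-0.1135,-0.011,0,0,0,255],[0,0,0,0,0,0,255],[0,0,0,0,0,0,255],[0,0,0,0,0,0,255]]
  ]
}}

```text
clock: 28.5
tcp_pos: [0.5326, -0.2805, 0.1482]
orientation: [-0.001, 0.016, 1.0, 0.001]
wrist_force: [0.2, -0.9, -1.0]
finger_gap: 0.0351
grip_force: 40.6
```

```bash
python3 -c "
from h import *
for i in range(2):
    d=cam('wrist');s=d['s'];print(s['tcp_pos'],s['grip_force'])
    for c in spotter.cut_out('stone_white_mid','wrist')[:1]: print(c['conf'],c['uv'],rect(d,c['region'],s['tcp_pos'][2]-.005))
    for c in spotter.cut_out('tool_red_mid','wrist')[:1]: print(c['conf'],c['uv'],rect(d,c['region'],.021))
    marks(d,'green');gmark(d)
    goal(.5347,-.2819,.0364,178.25,s=s)"
```

```text
[ 0.53257365 -0.28054429  0.14817714] 40.55130422115326
0.64 [281.8, 264.4] [ 529.7 -281.4   86.8   35.8   -1.7]
0.93 [188.1, 171.4] [ 526.4 -358.6  181.5   30.4   -3.1]
green lining [ 526.1 -319.5  213.8  148.3   -1.8]
dark green [ 501.6 -383.9  133.    17.9   -1.6]
tcp [ 0.5326 -0.2805  0.1482] yaw 178.21 clock 28.5
turn 1 x [ 0.0004 -0.0004 -0.0002] | shift 3 x [-0.0029 -0.0017  0.149 ] total [-0.0087 -0.0052  0.4471]
[ 0.5329311  -0.28046056  0.14861328] 40.55094122886658
0.6 [280.4, 267.4] [ 530.2 -281.3   87.8   35.6   -1.6]
0.64 [186.1, 173.7] [ 526.5 -358.4  180.9   29.3   -2.5]
green lining [ 526.4 -319.4  214.9  148.3   -1.7]
dark green [ 502.4 -383.6  135.    18.4   -1.7]
dark green [ 520.1 -345.2  175.5   16.5   -5.1]
tcp [ 0.5329 -0.2805  0.1486] yaw 178.25 clock 28.65
turn 1 x [ 0.0002 -0.0001 -0.    ] | shift 3 x [-0.0024 -0.0018  0.1496] total [-0.0072 -0.0055  0.4489]
```

Call:
{"fn": "jog_arm", "kwargs": {
  "increments": [
    [[-0.0105,-0.006,0.1,0,0,0,255],[0,0,0.12,0,0,0,255],[0,0,0.12,0,0,0,255],[0,0,0.06,0,0,0,255],[0,0,0.025,0,0,0,255],[0,0,0.01,0,0,0,255],[0,0,0.004,0,0,0,255],[0,0,0,0,0,0,255],[0,0,0,0,0,0,255]]
  ]
}}

```text
clock: 29.7
tcp_pos: [0.5367, -0.2836, 0.0399]
orientation: [0.001, 0.016, 1.0, -0.001]
wrist_force: [0.9, -0.0, -1.7]
finger_gap: 0.035
grip_force: 40.5
```

Call:
{"fn": "jog_arm", "kwargs": {
  "increments": [
    [[0,0,0.008,0,0,0,255],[0,0,0.006,0,0,0,255],[0,0,0,0,0,0,255]]
  ]
}}

```text
clock: 30.0
tcp_pos: [0.5364, -0.2834, 0.0364]
orientation: [0.001, 0.016, 1.0, -0.0]
wrist_force: [-2.1, 0.7, 5.9]
finger_gap: 0.035
grip_force: 41.3
```

Call:
{"fn": "jog_arm", "kwargs": {
  "increments": [
    [[0,0,0,0,0,0,140],[0,0,0,0,0,0,125],[0,0,0,0,0,0,125],[0,0,0,0,0,0,125],[0,0,0,0,0,0,125],[0,0,-0.04,0,0,0,125],[0,0,-0.1,0,0,0,125],[0,0,-0.15,0,0,0,100],[0,0,-0.15,0,0,0,0],[0,0,-0.15,0,0,0,0],[0,0,0,0,0,0,0],[0,0,0,0,0,0,0]]
  ]
}}

```text
clock: 31.2
tcp_pos: [0.5368, -0.2836, 0.1847]
orientation: [0.001, 0.016, 1.0, -0.001]
wrist_force: [0.4, 1.3, -0.4]
finger_gap: 0.0856
grip_force: 0.0
```

```bash
python3 -c "
from h import *
d=vs(.03,'stone_white_mid');vs(.021,'tool_red_mid',1);marks(d,'green')
t=cam('top')
for n,z in [('tool_dark_mid',.021),('stone_orange_mid',.03),('tool_yellow_mid',.013),('stone_grey_mid',.022)]:
    for c in spotter.cut_out(n,'top'): print(n,np.round(c['uv']),rect(t,c['region'],z))
w=cv2.resize(d['pixels'],(400,300)); b=cv2.resize(t['pixels'],(400,300))
cv2.imwrite('pics/end.png',np.hstack([w,b])[:,:,::-1])"
```

```text
stone_white_mid 0.64 [282. 195.] [ 535.4 -284.3   87.9   37.3   -1.6]
stone_white_mid 0.73 [279. 197.] [ 535.6 -284.3   87.5   36.5   -1.8]
tool_red_mid 0.94 [198. 167.] [ 531.3 -358.9  191.    29.1   -2.8]
green lining [ 533.4 -319.7  228.2  148.1   -1.8]
green mark [ 534.6 -359.6  203.9   36.4   -1.8]
green mark [ 539.1 -283.4   99.1   43.3   -1.9]
tool_dark_mid [170. 214.] [507.2 276.9 190.8  31.    7.5]
stone_orange_mid [405. 191.] [ 528.2 -285.8  235.3  111.7   -1.9]
stone_orange_mid [126. 310.] [280.5 353.9  68.   28.2  83. ]
stone_orange_mid [133. 208.] [500.6 346.7  86.3  40.9   8. ]
tool_yellow_mid [285. 152.] [649.3   9.8 188.7  24.8   9.9]
stone_grey_mid [298. 235.] [444.9 -12.6  86.8  35.3 -13. ]
```

View pics/end.png

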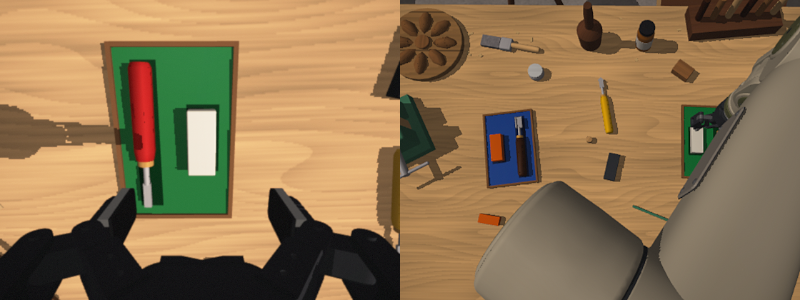

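```bash
python3 -c "
from h import *
d=cam('wrist');t=d['pixels'].astype(int)
for r in (170,195,220): print(r,[tuple(x) for x in t[r,252:316:2]])
w=cv2.imread('pics/w10.png')[:,:,::-1]
for r in (130,190,258): print('red',r,[tuple(map(int,x)) for x in w[r,256:312:2]])
u=np.array([[(281.5),195]]);print(world(d,u,.03),d['s']['tcp_pos'],d['t'])
" | sed 's/np.int64(\([0-9]*\))/\1/g'
```

```text
170 [(22, 67, 34), (26, 68, 37), (22, 65, 34), (26, 67, 37), (20, 62, 31), (144, 134, 121), (240, 231, 214), (242, 234, 219), (241, 233, 218), (241, 233, 217), (242, 233, 218), (242, 233, 218), (242, 234, 220), (242, 234, 219), (242, 234, 219), (242, 234, 219), (242, 234, 219), (242, 235, 219), (243, 234, 220), (243, 235, 220), (243, 234, 219), (243, 234, 220), (243, 235, 221), (244, 235, 221), (245, 238, 223), (214, 205, 181), (18, 47, 25), (20, 67, 33), (45, 126, 65), (44, 127, 64), (45, 127, 64), (45, 127, 64)]
195 [(25, 67, 35), (22, 66, 34), (20, 65, 33), (24, 66, 34), (21, 67, 35), (91, 93, 78), (237, 226, 205), (242, 232, 218), (242, 232, 217), (241, 233, 218), (242, 233, 218), (242, 232, 218), (242, 232, 218), (242, 233, 219), (242, 233, 219), (242, 232, 218), (242, 233, 219), (243, 234, 219), (242, 234, 219), (243, 234, 219), (243, 234, 220), (243, 234, 220), (243, 234, 219), (243, 235, 220), (247, 238, 224), (165, 162, 139), (14, 47, 21), (27, 82, 41), (45, 129, 66), (45, 127, 64), (44, 127, 63), (43, 126, 62)]
220 [(23, 66, 32), (28, 67, 37), (22, 66, 33), (24, 66, 34), (2
[... 1122 characters left out ...]
 48, 46), (223, 42, 41), (215, 39, 37), (208, 37, 37), (153, 37, 27), (18, 54, 25), (34, 98, 49), (47, 133, 67), (47, 133, 67), (47, 133, 67), (46, 132, 69), (46, 132, 66)]
red 258 [(46, 131, 65), (46, 131, 65), (44, 130, 64), (45, 124, 62), (20, 65, 32), (26, 69, 37), (14, 44, 22), (8, 28, 15), (10, 29, 16), (4, 24, 13), (118, 114, 109), (124, 117, 114), (175, 165, 160), (221, 206, 199), (209, 195, 189), (96, 100, 89), (9, 48, 22), (14, 50, 25), (13, 49, 25), (14, 52, 25), (11, 50, 25), (17, 60, 28), (45, 126, 63), (46, 130, 64), (44, 129, 64), (44, 130, 65), (46, 130, 65), (47, 131, 65)]
[[ 0.53058146 -0.2844635 ]] [ 0.53593066 -0.283028    0.18236001] [ 0.46467046 -0.28163162  0.30427722]
```

The last picture shows all four items on their marks, with the red chisel at (143,135) and the white stone at (202,140). All are within about 2 mm of centre. The yellow skew and grey stone have not moved.

```bash
python3 -c "
from h import *
print(ticket.hand_in())"
```

```text
the job is handed in; nothing more can be done
None
```

Both carving kits are made up and the job is handed in: all four items lie on their marks, within about 2 mm of centre, and the yellow skew and grey stone were left untouched.

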